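Start the compact washer

TASK

Start the compact washer that stands on the laundry worktop: push its lid down until it is fully shut, then press the raised half of the red mains rocker so that it clicks over, then the raised half (two dots) of the white wash rocker so that it clicks over, and last press the round green start key all the way in and let it spring back. It is all done by pushing: pick nothing up, never raise the lid, do not press the blue drain key, and leave the bottles and other things around and on the washer where they stand.

Things in the scene. Friction and masses are not known exactly. Their poses are not given: they have to be found in the camera images.
- washer: White compact washing machine, 320 deep (x) x 360 wide (y), heavy, firm on the worktop. Origin: centre of its underside; x points from the control panel (front, nearest the robot) back to the lid hinge, y to the left of a person standing at the panel, z up. Flat deck at z 215 mm; the lid covers its middle.
- panel_mid (a point): Centre of the grey sloping control panel, at washer (-120, 0, 205) mm: 80 mm along x, rising 0.245 rad from 195 mm at the front edge to 215 mm at the lid side. In a row along y through this point: red mains rocker (y +115 mm, left), white wash rocker (+40), blue drain key (-45), green start key (-120, right).
- lid (a joint): Lid angle in rad: 0 fully shut, more is more open; begins ajar at 0.25 to 0.45. Grey frame with clear window, 205 long x 250 wide x 16 mm, hinged along y at washer x 135, z 224 mm; when shut its top is level at z 232 mm, front edge at x -70. Stiff hinge: it stays where left and takes 2 to 5 N on the front bar to push down.
- lid_front (a point): Point on top of the lid's solid front bar, mid width, 185 mm from the hinge line and 20 mm behind the front edge: a good place to push. Moves with the lid; when shut it lies at washer (-50, 0, 232) mm.
- mains (a joint): Red mains rocker in rad: 0 off (its left half, with a white bar, stands raised), 0.34 on (left half down, right half raised). It tips about an axis that runs up the slope of the panel. A spring snaps it over to the nearer end once past the middle (0.17); pressing near the end of the raised half takes about 3 N.
- mains_press (a point): Point on the raised left half of the mains rocker, 18 mm from its pivot and 7 mm from its outer end; the rocker is 50 long (y) x 34 mm wide, each half 25 mm. This point sinks about 6 mm as the rocker goes over, to end 6 mm above the panel.
- wash (a joint): White wash rocker in rad: 0 gentle (one blue dot; its right half stands raised), 0.34 everyday wash (right half, with two blue dots, down; left half raised). Same snap action and force as the mains rocker.
- wash_press (a point): Point on the raised right half (two dots) of the wash rocker, 18 mm from its pivot; sizes and motion as for the mains rocker.
- start (a joint): Travel of the green start key in m: 0 out, 0.006 fully in. It moves along the panel's normal, springs back by itself, starts to move at 1.5 N and takes about 5 N to reach the stop.
- start_top (a point): Centre of the top of the round green start key, 34 mm across, standing 10 mm above the panel when out.
- drain (a joint): Travel of the blue drain key in m, 0 out, 0.006 fully in; leave it alone.
- detergent: Loose white detergent bottle, blue cap, 80 mm across, 230 high, beside the washer. Origin under its centre. Leave it alone.
- sprayer: Loose green trigger-spray bottle, 68 mm across, 205 high, beside the washer. Origin under its centre. Leave it alone.
- dosing_cap: Loose blue dosing cap, 40 mm across, 42 high, standing on the washer's deck to the right of the lid. Origin under its centre. Leave it alone.
- jug: Loose grey measuring jug, 90 mm across, 110 high, on the worktop beside the washer. Origin under its centre. Leave it alone.
- brush: Loose wooden scrubbing brush, 150 x 55 x 54 mm high, bristles down on the worktop near the robot. Origin under its centre. Leave it alone.
- stain_tub: Loose white tub with red lid, 90 mm across, 90 high, on the worktop near the robot. Origin under its centre. Leave it alone.
- peg_box: Loose wooden box of clothes pegs, 200 x 150 x 90 mm high, on the robot's right. Origin under its centre. Leave it alone.

How it is judged (in metres and radians):
On the way, in this order (a step that is already met when the one before it is completed fails the run):
1. the lid is pushed fully shut (value of joint lid below 0.03 rad and value of joint each of mains, wash below 0.1 rad and value of joint start below 0.002 m), for 0.1 s.
2. the mains rocker is over, lid still shut (value of joint mains above 0.3 rad and value of joint lid below 0.03 rad and value of joint wash below 0.1 rad and value of joint start below 0.002 m), for 0.1 s.
3. the wash rocker is over to two dots (value of joint each of wash, mains above 0.3 rad and value of joint lid below 0.03 rad and value of joint start below 0.002 m), for 0.1 s.
4. the green start key is pressed in (value of joint start above 0.0045 m and value of joint each of wash, mains above 0.3 rad and value of joint lid below 0.03 rad), for 0.03 s.
At the end, for the whole second after the job is handed in: Lid shut (angle under 0.03 rad), both rockers over (above 0.30 of 0.34 rad), start and drain keys out (under 1.5 mm), every loose thing at rest within 25 mm of where it stood (value of joint lid below 0.03 rad and value of joint each of mains, wash above 0.3 rad and value of joint each of start, drain below 0.0015 m and distance of each of detergent, sprayer, dosing_cap, jug, brush, stain_tub, peg_box from where it was at the start of the episode below 0.025 m and linear speed of each of detergent, sprayer, dosing_cap, jug, brush, stain_tub, peg_box below 0.02 m/s); the robot touches nothing.
It fails at once if mains switched on while the lid is open, or wash rocker pressed over before the mains is on ((value of joint mains above 0.17 rad and value of joint lid above 0.04 rad) or (value of joint wash above 0.17 rad and value of joint mains below 0.17 rad)).
It fails at once if start pressed before lid, mains and wash are set (value of joint start above 0.003 m and (value of joint lid above 0.04 rad or value of joint any of mains, wash below 0.17 rad)).
It fails at once if the drain key is pressed (value of joint drain above 0.0025 m).
It fails at once if the lid is raised (value of joint lid above 0.5 rad).
It fails at once if a bystander is lifted, carried or knocked away (distance of any of detergent, sprayer, dosing_cap, jug, brush, stain_tub, peg_box from where it was at the start of the episode above 0.025 m).
It also fails if it takes over 54 s, if anything falls off the work surface, if the arm or the gripper's body presses on something with over 40 N, if the wrist force passes 120 N, or if a joint passes its speed limit or range.

ROBOT

A 6-joint arm with a two-finger parallel gripper is mounted at the origin on the work surface. World frame = base frame: x ahead of the robot, y to its left, z up, the work surface at z = 0. Lengths are in mm, angles in rad, forces in N, time in s.
With the tool pointing down it reaches from about 425 to 950 mm from the base axis. Payload 3.5 kg.
Tool frame: the origin (TCP) lies midway between the tips of the shut fingers; the grasp point (between the pads) lies 19 mm behind it (robot.grasp_offset is the distance from the TCP to the grasp point, in mm); z points along the fingers, y is the line along which they close (so a half turn about z gives the same grasp; the last joint's range is limited). The gripper opens to 85 mm and grips with 20 to 120 N. Pads are 22 mm wide; open, the fingers measure 114 mm over their backs; the gripper's body (76 mm by 85 mm) begins 54 mm behind the grasp point. The pads swing forward as they close: fully open they stand 13 mm farther back than shut.
Start: joints at [-1.389, 0.286, 1.577, -0, 1.279, -0.15], TCP at [219.901, -638.161, 231.325] pointing down, gripper open.
Joint ranges: [-2.77, 2.77], [-0.9, 2.22], [0.21, 2.48], [-1.53, 4.67], [0.24, 2.81], [-2.84, 2.84]. Speed limits (rad/s): [2.79, 2.79, 3.14, 3.14, 3.14, 3.14].

INTERFACE

Orientations are given as a rotation vector (axis times angle).
In Python, from rig import robot gives the robot as it stands.
- The arm moves only by the tool step_arm, never from a script. Its argument "rows" is a list of rows, each a list of 7 numbers: the shift along the world's x, y, z as a fraction of full scale, then the turn, a rotation vector about the world's x, y, z as a fraction of full scale, then the gripper command: -1 is shut, 1 is fully open, values between are in proportion. In form: [[x, y, z, wx, wy, wz, hand], ...]. A call has 1 to 8 rows; each row is the pose to reach, as a shift and turn from the pose commanded when the call began; what a row does not reach only later rows make up. Full scale, the value 1, is 0.5 m for a shift and pi/4 rad for a turn. A row lasts 1/12 s, in which the tool goes at most 41.7 mm and 7.16 degrees, less where a joint would pass 70% of its speed; a pose out of reach is approached as far as the arm can. A call with a number of a shift or a turn outside -1 to 1 is refused whole. A call with a gripper value outside its range is refused whole. The fingers move at their own pace and stop on an object; "squeeze" is the grip in N (left out, the last holds). Time passes only in rows, so rows that repeat a pose let the fingers close. It gives the time, the measured TCP pose, the force, the opening and the grip force at its end, in the units of the state.
- robot.get_state(): the state, without advancing time (a new reading comes with each control period).
- robot.camera(name): name is "side" or "top" or "wrist"; returns a dict with "image" (480x640x3 uint8, red, green, blue), "K" (3x3 intrinsics, pixels), "k1" (the pictures are not rectified: a ray, as slopes to the right and down, at radius r is drawn at 1 + k1 r^2 times it, then the intrinsics apply), "xyz" and "rotation" of the camera in the world. Camera axes: x right, y up, looking along -z (the intrinsics and any distortion apply to the point x, -y, -z); pixel columns grow to the right and rows downward; lengths in mm; the calibration is good to about 2 mm. A picture is of the moment at which its call begins. There is no depth.
- robot.finish_job(): hands the job in; it is judged then, once.
Trained networks look in a picture, given as the dict that the camera call returned (one of the last four; its "shot" number tells which), for a name from the list of things; names that differ only in an ending like _2 or _b are one class to them, and where a whole thing is asked for, a point or a joint stands for the part that bears it (a point fixed in the world has none). Each returns a list of dicts, best first, with "p" (0 to 1); they miss things now and then, are a little off and sometimes report something else, mostly with a low value. They report only what shows in the picture. A call takes as long as a camera call.
- robot.masks_of(name, picture): "region" (480x640 bool, what is visible of it) and "box" ([left, top, right, bottom] in pixels, round what is visible of it).
The state is a dict: "time_s": time; "qpos": joint angles; "dq": joint speeds; "tau": joint torques, N m; "ee_pos": TCP position; "ee_rot": TCP orientation; "wrist_force": force on the tool from outside, world axes, zero at the start; "torque": the same for the moment, N m; "width": opening from 0.0 (shut) to 1.0 (fully open); "gripper_force": force on a finger pad.
Only numpy, scipy, OpenCV 4.12 (cv2) and the standard library are available. Lean on these libraries where they do the work, as an engineer would, in place of code of your own. Each camera call takes 0.05 s, during which the arm holds its last target. There are 200 camera calls.

## Working session

There is one attempt and no reset: what is moved stays moved. The work goes in short steps, Python scripts to look and compute and a tool call to move; the robot and the scene stay as the last step left them, time stands still between calls to the robot, and variables do not carry over. Pictures are saved under pics/ and viewed, at most 10 in all, crops included, and the job is handed in when it is done.

Besides the shell and the picture viewer there is one more tool, called as name(argument=value, ...), one argument or row to a line, values as JSON. step_arm: Moves the arm, as the interface text tells. Shift numbers are shares of 0.5 m and turn numbers shares of pi/4 rad, none past 1 either way. Its arguments: {"type":"object","properties":{"rows":{"type":"array"},"squeeze":{"type":"number"}},"required":["rows"]}

```bash
mkdir -p pics; cat > h.py <<'E'
import numpy as np, cv2
from rig import robot
def save(n,c): cv2.imwrite(f'pics/{n}.png',c['image'][:,:,::-1])
def ray(c,u,v):
    K=np.array(c['K']);d=np.array([c['k1'],0,0,0,0],float)
    # r-scale: distorted = x*(1+k1 r^2)
    x,y=cv2.undistortPoints(np.array([[[u,v]]],float),K,d)[0,0]
    R=np.array(c['rotation']); 
    if R.shape!=(3,3): R=cv2.Rodrigues(R)[0]
    return np.array(c['xyz'],float),R@np.array([x,-y,-1.])
def onz(c,u,v,z):
    o,d=ray(c,u,v);return o+d*(z-o[2])/d[2]
def proj(c,P):
    R=np.array(c['rotation'])
    if R.shape!=(3,3): R=cv2.Rodrigues(R)[0]
    q=R.T@(np.asarray(P,float)-np.array(c['xyz'])); x,y=q[0]/-q[2],-q[1]/-q[2]
    s=1+c['k1']*(x*x+y*y); K=np.array(c['K'])
    return K[0,0]*x*s+K[0,2],K[1,1]*y*s+K[1,2]
E
python3 - <<'E'
from h import *
for n in ('side','top'):
    c=robot.camera(n);save(n+'0',c);print(n,c['xyz'],np.round(c['rotation'],3).tolist(),c['k1'],np.array(c['K']).tolist())
    for o in 'washer mains wash start drain lid detergent sprayer dosing_cap jug brush stain_tub peg_box'.split():
        for m in robot.masks_of(o,c)[:1]:
            v,u=np.nonzero(m['region']);print(o,round(m['p'],2),m['box'],u.mean().round(1),v.mean().round(1))
print(robot.get_state())
E
```

```text
side [  417.31720764 -1100.39487107  1204.83944591] [0.756, -0.04, -0.083] -0.048164605808628226 [[550.6689740345444, 0.0, 320.6366914847505], [0.0, 550.6689740345444, 242.74019972506287], [0.0, 0.0, 1.0]]
washer 0.72 [306.7, 154.0, 435.9, 304.7] 369.5 227.4
mains 0.46 [317.3, 163.5, 329.0, 179.4] 323.3 172.7
wash 0.6 [314.4, 186.0, 331.7, 198.1] 322.5 191.3
start 0.48 [315.9, 226.9, 328.9, 241.1] 321.7 232.4
drain 0.49 [312.8, 206.5, 325.3, 216.8] 321.5 212.0
lid 0.73 [341.8, 150.1, 425.6, 227.3] 380.9 192.3
detergent 0.69 [377.0, 138.3, 387.7, 156.1] 380.9 147.4
sprayer 0.72 [317.8, 270.6, 354.7, 335.2] 337.4 301.2
dosing_cap 0.82 [405.4, 224.4, 421.0, 247.6] 414.5 236.1
jug 0.8 [363.6, 294.2, 413.7, 349.3] 385.4 320.1
brush 0.96 [220.2, 173.7, 262.4, 194.9] 242.1 186.2
stain_tub 0.83 [232.8, 307.7, 268.4, 356.3] 248.2 331.5
peg_box 0.98 [283.5, 397.1, 400.1, 480.0] 344.9 445.6
top [ 193.12490713 -105.86288721 1850.32541472] [0.157, -0.159, -1.595] -0.0652635334542854 [[577.4898314141072, 0.0, 313.8976459270903], [0.0, 577.4898314141072, 235.07076509751704], [0.0, 0.0, 1.0]]
washer
[... 551 characters left out ...]
, 516.7, 285.4] 476.3 244.7
{'time_s': 1.4, 'qpos': array([-1.38899819e+00,  2.86318509e-01,  1.57670031e+00, -5.80370465e-07,
        1.27858904e+00, -1.49993752e-01]), 'dq': array([-0.00073052, -0.00070794,  0.00078061,  0.00268705,  0.00106863,
        0.00099031]), 'tau': array([-3.01872415e-04, -4.05954230e+01, -2.92929339e+01, -1.37628517e-04,
        5.49603246e-04, -2.56258332e-06]), 'ee_pos': array([ 219.90266795, -638.1631101 ,  231.31234693]), 'ee_rot': array([-3.09844606e+00, -5.18787927e-01,  1.25268526e-06]), 'wrist_force': array([-0.79482263, -0.38167935,  0.98695127]), 'torque': array([ 0.03413962, -0.04771892,  0.01911544]), 'gripper_force': 0.0, 'width': 1.0009917257425627}
```

```bash
python3 - <<'E'
import cv2
a=cv2.imread('pics/top0.png')[130:270,180:400];cv2.imwrite('pics/topc.png',cv2.resize(a,(792,504),interpolation=cv2.INTER_CUBIC))
a=cv2.imread('pics/side0.png')[130:350,290:450];cv2.imwrite('pics/sidec.png',cv2.resize(a,None,fx=2.7,fy=2.7,interpolation=cv2.INTER_CUBIC))
E
```

```text
(no output)
```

View pics/topc.png

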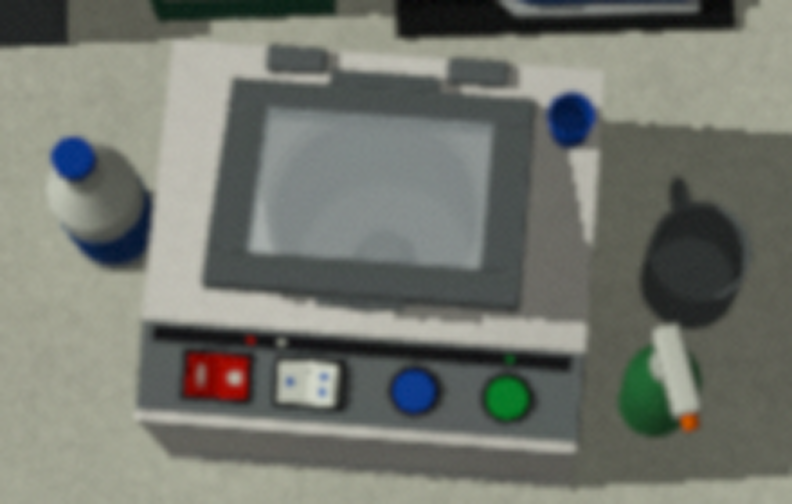

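View pics/sidec.png

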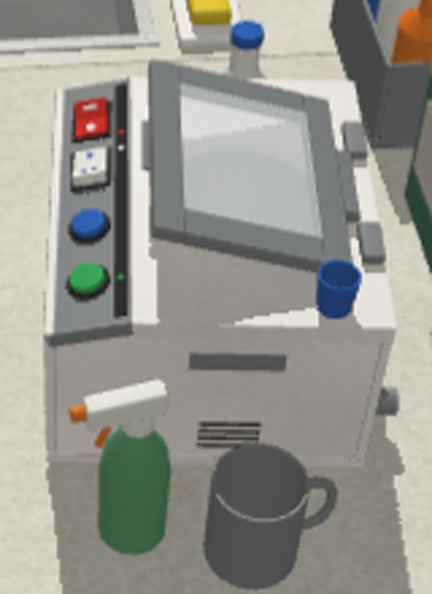

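```bash
cat > fit.py <<'E'
from h import *
from scipy.optimize import least_squares
from types import SimpleNamespace as N
T=dict(K=[[577.49,0,313.898],[0,577.49,235.071],[0,0,1]],k1=-.06526,xyz=[193.125,-105.863,1850.325],rotation=[.157,-.159,-1.595])
S=dict(K=[[550.67,0,320.637],[0,550.67,242.74],[0,0,1]],k1=-.04816,xyz=[417.317,-1100.395,1204.839],rotation=[.756,-.04,-.083])
s,c_=np.sin(.245),np.cos(.245)
def pan(y,h,t=0): return np.array([-120-h*s+t*c_,y,205+h*c_+t*s])
def lidp(r,y,h,a): return np.array([135-r*np.cos(a)+h*np.sin(a)*1,y,224+r*np.sin(a)+h*np.cos(a)])
def W(p,q):
    x,y,w=p[:3];return np.array([x+np.cos(w)*q[0]-np.sin(w)*q[1],y+np.sin(w)*q[0]+np.cos(w)*q[1],q[2]])
E
cat > f1.py <<'E'
from fit import *
ct=robot.camera('top');cs=robot.camera('side')
obs=[(ct,pan(115,8),240.3,234.7),(ct,pan(40,8),266.1,236.9),(ct,pan(-45,10),295.3,238.6),(ct,pan(-120,10),321.1,240.6),
(ct,[-160,180,195],218.3,244.7),(ct,[-160,-180,195],340.3,254.7),(ct,[160,180,215],228.6,141.4),(ct,[160,-180,215],347.2,150),
(cs,pan(115,8),324.1,173.7),(cs,pan(40,8),323.3,191.9),(cs,pan(-45,10),323,213),(cs,pan(-120,10),322.6,233.7),
(cs,[-160,-180,195],308.5,255.9),(cs,[-160,180,195],312.2,163.3),(cs,[160,-180,215],435.6,251.5),
(ct,125,236.9,209.7),(ct,-125,324.4,215),(cs,125,346.7,153),(cs,-125,346.7,217.8)]
def f(p): 
    o=[]
    for c,q,u,v in obs:
        if np.isscalar(q): q=lidp(205,q,8,p[3])
        o+=list(np.array(proj(c,W(p,q)))-[u,v])
    return o
r=least_squares(f,[700,-50,0,.35],loss='soft_l1')
print(np.round(r.x,4));print(np.round(np.reshape(f(r.x),(-1,2)),1).tolist())
p=r.x
np.save('p.npy',p)
for n,q in dict(lid=lidp(185,0,8,p[3]),lidshut=lidp(185,0,8,0),mains=pan(115+18,12),wash=pan(40-18,12),drain=pan(-45,10),start=pan(-120,10)).items(): print(n,W(p,q).round(1))
for n,u,v,z in [('det',200,174,230),('spr',363,237,180),('jug',372,198,110),('cap',338,161,257),('cappeg',476,245,90),('tub',376,311,90)]: print(n,onz(ct,u,v,z).round())
E
python3 f1.py
```

```text
[ 6.473124e+02 -2.727500e+01 -1.046000e-01  2.091000e-01]
[[0.3, -1.7], [0.2, -2.0], [0.2, -1.5], [0.3, -1.6], [-0.3, 0.6], [0.7, -0.3], [-0.1, -1.9], [1.1, -2.2], [-1.2, -0.3], [-0.8, -0.8], [-1.1, -1.0], [-1.1, -1.2], [-2.6, -0.7], [-2.2, 0.5], [1.0, 0.3], [-0.5, -1.5], [0.6, -0.4], [-2.5, 1.0], [-1.0, -0.6]]
lid [603.2 -22.6 270.2]
lidshut [597.6 -22.1 232. ]
mains [539.  117.8 216.6]
wash [527.4   7.4 216.6]
drain [520.9 -59.2 214.7]
start [ 513.  -133.8  214.7]
det [715. 217. 230.]
spr [ 522. -257.  180.]
jug [ 659. -297.  110.]
cap [ 733. -188.  257.]
cappeg [ 504. -617.   90.]
tub [ 310. -294.   90.]
```

```bash
sed -i "s/        o+=list(np.array(proj(c,W(p,q)))-\[u,v\])/        d=.36 if c is ct else .31; o+=list(np.array(proj(c,W(p,q)))-[u-d,v-d])/" f1.py; python3 f1.py
cat >> fit.py <<'E'
from scipy.spatial.transform import Rotation as Ro
def want(w,sl=.245):
    z=np.array([np.sin(sl)*np.cos(w),np.sin(sl)*np.sin(w),-np.cos(sl)]);y=np.array([np.cos(sl)*np.cos(w),np.cos(sl)*np.sin(w),np.sin(sl)])
    return Ro.from_matrix(np.c_[np.cross(y,z),y,z])
def turn(w,sl=.245):
    s0=robot.get_state();return (want(w,sl)*Ro.from_rotvec(s0['ee_rot']).inv()).as_rotvec()/(np.pi/4)
E
python3 - <<'E'
from fit import *
p=np.load('p.npy');print(turn(p[2]),turn(p[2],0), W(p,[-100,0,400]))
E
```

```text
[ 6.47465e+02 -2.61965e+01 -1.04600e-01  2.10900e-01]
[[0.3, -1.4], [0.2, -1.7], [0.2, -1.2], [0.3, -1.3], [-0.3, 0.9], [0.7, 0.1], [-0.1, -1.6], [1.1, -1.8], [-0.9, -0.2], [-0.5, -0.8], [-0.8, -0.9], [-0.8, -1.2], [-2.3, -0.7], [-1.8, 0.5], [1.3, 0.3], [-0.6, -1.3], [0.5, -0.2], [-2.1, 1.0], [-0.6, -0.7]]
lid [603.5 -21.6 270.5]
lidshut [597.7 -21.  232. ]
mains [539.1 118.9 216.6]
wash [527.5   8.5 216.6]
drain [521.  -58.2 214.7]
start [ 513.2 -132.8  214.7]
det [715. 217. 230.]
spr [ 522. -257.  180.]
jug [ 659. -297.  110.]
cap [ 733. -188.  257.]
cappeg [ 504. -617.   90.]
tub [ 310. -294.   90.]
[-0.20488654 -0.25768424  1.43684332] [2.88186523e-05 2.27456001e-05 1.44439674e+00] [548.01120171 -15.75934618 400.        ]
```

step_arm(
  rows=[
    [0,0.02,0.08,0,0,0.1,-1],
    [0.03,0.07,0.15,0,0,0.25,-1],
    [0.08,0.13,0.2,0,0,0.4,-1],
    [0.12,0.19,0.25,0,0,0.5,-1],
    [0.16,0.25,0.3,0,0,0.6,-1],
    [0.2,0.31,0.34,0,0,0.7,-1],
    [0.24,0.37,0.34,0,0,0.8,-1],
    [0.27,0.44,0.34,0,0,0.9,-1],
  ],
)

```text
time_s: 2.27
ee_pos: [355.5, -419.0, 404.5]
ee_rot: [2.72, 1.561, 0.001]
wrist_force: [1.1, -0.1, -0.4]
width: 0.004
gripper_force: 0.0
```

```bash
python3 - <<'E'
from fit import *
p=np.load('p.npy');s=robot.get_state();print(turn(p[2]),s['ee_pos'],s['ee_rot'],(W(p,[-110,0,400])-s['ee_pos'])/500)
E
```

```text
[-0.09274667 -0.29335342  0.53785371] [ 355.51423345 -419.03166491  404.4692216 ] [2.71974199e+00 1.56095166e+00 6.20283429e-04] [ 0.36510317  0.80863208 -0.00893844]
```

step_arm(
  rows=[
    [0.03,0.07,0,-0.01,-0.05,0.08,-1],
    [0.06,0.15,0,-0.03,-0.1,0.18,-1],
    [0.1,0.22,0,-0.05,-0.16,0.3,-1],
    [0.13,0.3,0,-0.07,-0.22,0.4,-1],
    [0.17,0.37,0,-0.08,-0.27,0.48,-1],
    [0.21,0.45,0,-0.093,-0.293,0.538,-1],
    [0.25,0.52,0,-0.093,-0.293,0.538,-1],
    [0.28,0.6,0,-0.093,-0.293,0.538,-1],
  ],
)

```text
time_s: 2.93
ee_pos: [493.6, -120.6, 401.7]
ee_rot: [2.199, 1.973, 0.242]
wrist_force: [1.3, -0.5, -0.0]
width: -0.003
gripper_force: 0.0
```

step_arm(
  rows=[
    [0.03,0.07,0,0,0,0,-1],
    [0.06,0.14,0,0,0,0,-1],
    [0.08,0.2,0,0,0,0,-1],
    [0.08,0.2,0,0,0,0,-1],
    [0.08,0.2,0,0,0,0,-1],
  ],
)

```text
time_s: 3.35
ee_pos: [533.3, -20.6, 401.3]
ee_rot: [2.196, 1.979, 0.241]
wrist_force: [-0.2, 0.2, 1.2]
width: 0.002
gripper_force: 0.0
```

```bash
python3 - <<'E'
from fit import *
p=np.load('p.npy');c=robot.camera('wrist')
im=c['image'][:,:,::-1].copy()
for q in [lidp(185,0,8,p[3]),pan(115,8),pan(133,12),pan(40,8),pan(22,12),pan(-45,10),pan(-120,10),[-160,180,195],[-160,-180,195],lidp(205,125,8,p[3]),lidp(205,-125,8,p[3]),[-80,-180,215],[-80,180,215]]:
    u=proj(c,W(p,q));print(np.round(u,1));cv2.circle(im,(int(u[0]),int(u[1])),3,(255,0,255),1)
cv2.imwrite('pics/w1.png',im);import pickle;pickle.dump(c,open('w1.pkl','wb'))
for o in 'mains wash start drain'.split():
    for m in robot.masks_of(o,c)[:1]:
        v,u=np.nonzero(m['region']);print(o,round(m['p'],2),m['box'],u.mean().round(1),v.mean().round(1))
s=robot.get_state();print(s['time_s'],s['ee_pos'],turn(p[2]))
E
```

```text
[362.2 216.8]
[259.3  78.2]
[257.4  54.5]
[263.3 165.6]
[263.5 185.5]
[267.  252.3]
[270.3 318.8]
[208.6  -3.2]
[237.9 360.4]
[344.9  53.7]
[339.4 347.9]
[309.9 360.8]
[306.1  -3.9]
mains 0.98 [236.6, 45.6, 278.2, 103.6] 258.8 74.5
wash 0.56 [244.1, 137.7, 280.1, 189.1] 262.7 161.0
start 0.85 [254.4, 297.1, 285.4, 331.9] 269.9 314.5
drain 0.94 [247.9, 232.4, 281.7, 264.9] 266.6 248.2
3.6 [532.98376098 -23.59908661 401.362089  ] [-0.00415469 -0.00631486  0.00617458]
```

View pics/w1.png

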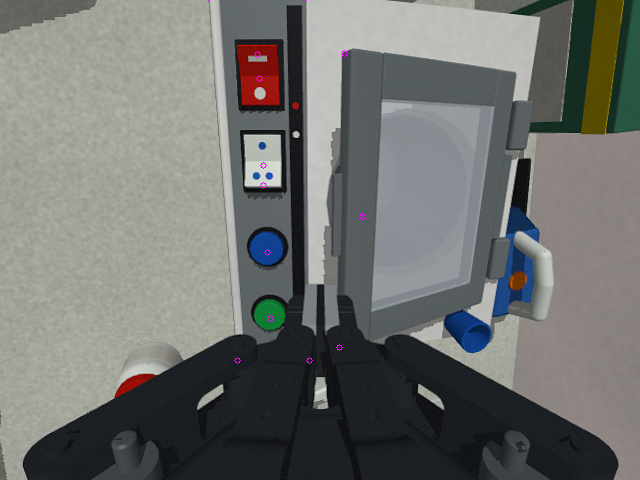

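step_arm(
  rows=[
    [0.06,0.004,-0.05,0,0,0,-1],
    [0.11,0.006,-0.11,0,0,0,-1],
    [0.132,0.008,-0.18,0,0,0,-1],
    [0.132,0.008,-0.22,0,0,0,-1],
    [0.132,0.008,-0.23,0,0,0,-1],
    [0.132,0.008,-0.23,0,0,0,-1],
  ],
)

```text
time_s: 4.1
ee_pos: [598.3, -19.2, 284.1]
ee_rot: [2.204, 1.975, 0.237]
wrist_force: [-0.6, -0.3, -0.1]
width: 0.003
gripper_force: 0.0
```

step_arm(
  rows=[
    [0,0,-0.015,0,0,0,-1],
    [0,0,-0.03,0,0,0,-1],
    [0,0,-0.045,0,0,0,-1],
    [0,0,-0.06,0,0,0,-1],
    [0,0,-0.075,0,0,0,-1],
    [0,0,-0.09,0,0,0,-1],
    [0,0,-0.1,0,0,0,-1],
    [0,0,-0.1,0,0,0,-1],
  ],
)

```text
time_s: 4.77
ee_pos: [598.7, -18.1, 234.3]
ee_rot: [2.201, 1.976, 0.239]
wrist_force: [-0.4, 0.2, 0.5]
width: 0.002
gripper_force: 0.0
```

step_arm(
  rows=[
    [0,0,-0.006,0,0,0,-1],
    [0,0,-0.01,0,0,0,-1],
    [0,0,-0.014,0,0,0,-1],
    [0,0,-0.014,0,0,0,-1],
  ],
)

```text
time_s: 5.1
ee_pos: [599.4, -18.2, 233.0]
ee_rot: [2.198, 1.975, 0.242]
wrist_force: [-9.6, 1.6, 12.7]
width: -0.004
gripper_force: 6.7
```

step_arm(
  rows=[
    [0,0,-0.004,0,0,0,-1],
    [0,0,0.04,0,0,0,-1],
    [-0.02,0.02,0.1,0,0,0,-1],
    [-0.06,0.09,0.14,0,0,0,-1],
    [-0.1,0.16,0.15,0,0,0,-1],
    [-0.144,0.23,0.15,0,0,0,-1],
    [-0.144,0.28,0.15,0,0,0,-1],
    [-0.144,0.28,0.15,0,0,0,-1],
  ],
)

```text
time_s: 5.77
ee_pos: [525.9, 125.8, 304.7]
ee_rot: [2.195, 1.98, 0.245]
wrist_force: [-0.1, 0.1, -0.4]
width: 0.002
gripper_force: 0.0
```

step_arm(
  rows=[
    [0,0,0,0,0,0,-1],
    [0,0,0,0,0,0,-1],
  ],
)

```text
time_s: 5.93
ee_pos: [527.3, 121.6, 304.0]
ee_rot: [2.199, 1.975, 0.24]
wrist_force: [1.0, 0.1, -0.4]
width: 0.001
gripper_force: 0.0
```

```bash
python3 - <<'E'
from fit import *
p=np.load('p.npy');p[1]+=2;np.save('p.npy',p)
c=robot.camera('side');c2=robot.camera('wrist');s=robot.get_state()
im=c['image'][140:260,280:460,::-1];a=cv2.resize(im,None,fx=3,fy=3,interpolation=2)
b=c2['image'][:,:,::-1].copy()
for q in [pan(133,12),pan(22,12),pan(-45,10),pan(-120,10),lidp(205,125,8,0),lidp(205,-125,8,0)]:
    for cc,i,k,o in ((c,a,3,(280,140)),(c2,b,1,(0,0))):
        u=proj(cc,W(p,q));cv2.circle(i,(int((u[0]-o[0])*k),int((u[1]-o[1])*k)),3,(255,0,255),1)
cv2.imwrite('pics/s2.png',a);cv2.imwrite('pics/w2.png',b)
print(s['time_s'],s['ee_pos'],s['wrist_force'],turn(p[2]),W(p,pan(133,12)))
u=proj(c2,s['ee_pos']);print(u)
E
```

```text
6.0333 [527.52744214 120.84473459 303.90414018] [0.77850304 0.43630929 0.39457582] [-0.00422267 -0.00717388  0.00500886] [539.10712571 120.90548405 216.6416479 ]
(np.float64(319.00386881679304), np.float64(303.31114566420973))
```

View pics/s2.png

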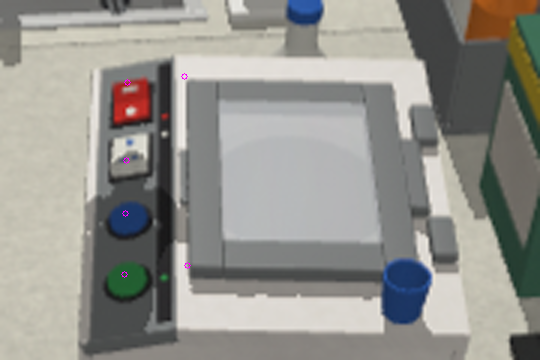

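View pics/w2.png

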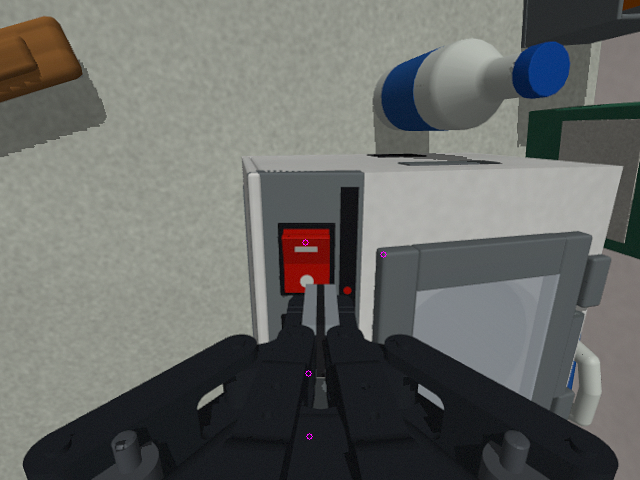

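step_arm(
  rows=[
    [0.006,0,-0.06,0,0,0,-1],
    [0.016,0,-0.12,0,0,0,-1],
    [0.018,0,-0.15,0,0,0,-1],
    [0.018,0,-0.156,0,0,0,-1],
    [0.018,0,-0.156,0,0,0,-1],
  ],
)

```text
time_s: 6.45
ee_pos: [535.8, 120.7, 224.6]
ee_rot: [2.203, 1.974, 0.237]
wrist_force: [0.6, -0.9, 1.0]
width: 0.002
gripper_force: 0.0
```

step_arm(
  rows=[
    [0.002,0,-0.008,0,0,0,-1],
    [0.004,0,-0.016,0,0,0,-1],
    [0.006,0,-0.024,0,0,0,-1],
    [0.008,0,-0.032,0,0,0,-1],
    [0.008,0,-0.034,0,0,0,-1],
    [0.008,0,-0.034,0,0,0,-1],
  ],
)

```text
time_s: 6.95
ee_pos: [541.2, 121.8, 211.2]
ee_rot: [2.197, 1.973, 0.244]
wrist_force: [-2.0, 0.5, 4.8]
width: -0.001
gripper_force: 2.7
```

step_arm(
  rows=[
    [0.001,0,-0.006,0,0,0,-1],
    [0.001,0,-0.006,0,0,0,-1],
    [-0.01,0,0.05,0,0,0,-1],
    [-0.024,-0.05,0.12,0,0,0,-1],
    [-0.045,-0.11,0.18,0,0,0,-1],
    [-0.05,-0.17,0.2,0,0,0,-1],
    [-0.05,-0.22,0.2,0,0,0,-1],
    [-0.05,-0.22,0.2,0,0,0,-1],
  ],
)

```text
time_s: 7.62
ee_pos: [515.7, 8.2, 311.4]
ee_rot: [2.199, 1.967, 0.242]
wrist_force: [0.3, -0.8, -0.1]
width: 0.004
gripper_force: 0.0
```

step_arm(
  rows=[
    [0,0,0,0,0,0,-1],
    [0,0,0,0,0,0,-1],
    [0,0,0,0,0,0,-1],
  ],
)

```text
time_s: 7.87
ee_pos: [515.0, 12.7, 308.4]
ee_rot: [2.199, 1.977, 0.24]
wrist_force: [0.1, -0.4, 0.3]
width: 0.003
gripper_force: 0.0
```

```bash
cat > look.py <<'E'
from fit import *
import sys
p=np.load('p.npy')
c2=robot.camera('wrist');s=robot.get_state();b=c2['image'][:,:,::-1].copy()
for q in [pan(97,12),pan(22,12),pan(-45,10),pan(-120,10),lidp(205,125,8,0),lidp(205,-125,8,0)]:
    u=proj(c2,W(p,q));cv2.circle(b,(int(u[0]),int(u[1])),3,(255,0,255),1)
cv2.imwrite(f'pics/{sys.argv[1]}.png',b)
print(s['time_s'],s['ee_pos'],s['wrist_force'],W(p,pan(22,22)),W(p,pan(-120,20)))
E
python3 look.py w3
```

```text
7.9167 [515.00873934  12.79102174 308.45937846] [-0.15503449  0.23855906  0.0834489 ] [525.10952357  10.76488985 226.34302115] [ 510.77116972 -130.5101856   224.4027465 ]
```

View pics/w3.png

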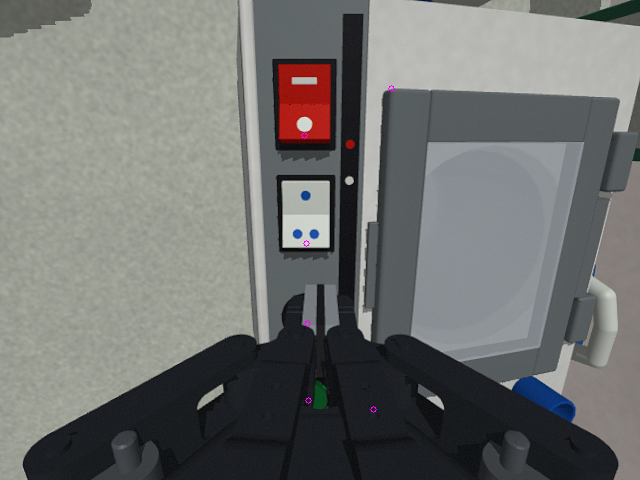

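step_arm(
  rows=[
    [0.006,0,-0.06,0,0,0,-1],
    [0.016,0,-0.12,0,0,0,-1],
    [0.02,0,-0.155,0,0,0,-1],
    [0.02,0,-0.164,0,0,0,-1],
    [0.02,0,-0.164,0,0,0,-1],
  ],
)

```text
time_s: 8.33
ee_pos: [524.1, 12.8, 224.9]
ee_rot: [2.201, 1.979, 0.237]
wrist_force: [-1.1, -0.4, -0.1]
width: -0.0
gripper_force: 0.0
```

step_arm(
  rows=[
    [0.002,0,-0.008,0,0,0,-1],
    [0.004,0,-0.016,0,0,0,-1],
    [0.006,0,-0.024,0,0,0,-1],
    [0.008,0,-0.032,0,0,0,-1],
    [0.009,0,-0.038,0,0,0,-1],
    [0.009,0,-0.038,0,0,0,-1],
  ],
)

```text
time_s: 8.83
ee_pos: [530.4, 11.6, 211.4]
ee_rot: [2.198, 1.974, 0.242]
wrist_force: [-8.1, -0.5, 11.3]
width: -0.002
gripper_force: 6.5
```

step_arm(
  rows=[
    [0,0,-0.002,0,0,0,-1],
    [-0.01,0,0.06,0,0,0,-1],
    [-0.025,-0.03,0.13,0,0,0,-1],
    [-0.045,-0.1,0.18,0,0,0,-1],
    [-0.06,-0.17,0.2,0,0,0,-1],
    [-0.06,-0.24,0.2,0,0,0,-1],
    [-0.06,-0.288,0.2,0,0,0,-1],
    [-0.06,-0.288,0.2,0,0,0,-1],
  ],
)

```text
time_s: 9.5
ee_pos: [499.6, -136.2, 308.8]
ee_rot: [2.202, 1.968, 0.24]
wrist_force: [0.6, 0.5, 0.2]
width: 0.003
gripper_force: 0.0
```

step_arm(
  rows=[
    [0,0,0,0,0,0,-1],
    [0,0,0,0,0,0,-1],
    [0,0,0,0,0,0,-1],
  ],
)

```text
time_s: 9.75
ee_pos: [499.7, -131.2, 308.0]
ee_rot: [2.199, 1.976, 0.242]
wrist_force: [-0.5, 0.1, 0.6]
width: -0.003
gripper_force: 0.0
```

```bash
python3 look.py w4
```

```text
9.8 [ 499.76707514 -131.06216553  308.03514366] [ 0.60209811 -0.385939   -0.88934406] [525.10952357  10.76488985 226.34302115] [ 510.77116972 -130.5101856   224.4027465 ]
```

View pics/w4.png

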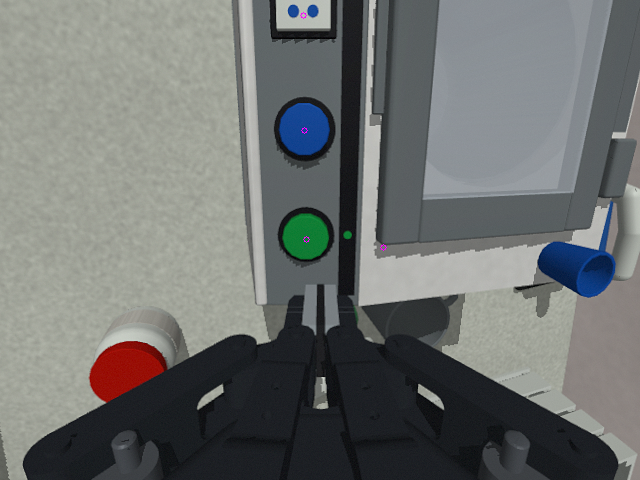

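step_arm(
  rows=[
    [0.006,0,-0.06,0,0,0,-1],
    [0.016,0,-0.12,0,0,0,-1],
    [0.022,0,-0.158,0,0,0,-1],
    [0.022,0,-0.166,0,0,0,-1],
    [0.022,0,-0.166,0,0,0,-1],
  ],
)

```text
time_s: 10.22
ee_pos: [510.0, -130.8, 223.4]
ee_rot: [2.201, 1.979, 0.24]
wrist_force: [-0.4, -1.1, 1.3]
width: 0.003
gripper_force: 0.0
```

step_arm(
  rows=[
    [0.002,0,-0.008,0,0,0,-1],
    [0.004,0,-0.016,0,0,0,-1],
    [0.006,0,-0.024,0,0,0,-1],
    [0.008,0,-0.032,0,0,0,-1],
    [0.009,0,-0.038,0,0,0,-1],
    [0.009,0,-0.04,0,0,0,-1],
    [0.009,0,-0.04,0,0,0,-1],
  ],
)

```text
time_s: 10.8
ee_pos: [516.2, -132.7, 209.6]
ee_rot: [2.196, 1.974, 0.242]
wrist_force: [-8.2, 2.2, 15.3]
width: 0.003
gripper_force: 8.2
```

Key is at its stop (15 N). Retreat and check.

step_arm(
  rows=[
    [0,0,0,0,0,0,-1],
    [-0.01,0,0.05,0,0,0,-1],
    [-0.03,0,0.12,0,0,0,-1],
    [-0.05,0.03,0.19,0,0,0,-1],
    [-0.05,0.09,0.25,0,0,0,-1],
    [-0.05,0.15,0.31,0,0,0,-1],
    [-0.05,0.18,0.36,0,0,0,-1],
    [-0.05,0.18,0.38,0,0,0,-1],
  ],
)

```text
time_s: 11.47
ee_pos: [491.0, -40.1, 401.1]
ee_rot: [2.19, 1.974, 0.249]
wrist_force: [0.1, -0.4, 0.3]
width: 0.001
gripper_force: 0.0
```

step_arm(
  rows=[
    [0,0,0,0,0,0,-1],
    [0,0,0,0,0,0,-1],
    [0,0,0,0,0,0,-1],
  ],
)

```text
time_s: 11.72
ee_pos: [489.7, -43.0, 392.5]
ee_rot: [2.203, 1.976, 0.237]
wrist_force: [0.1, 0.5, -0.2]
width: -0.0
gripper_force: 0.0
```

```bash
python3 look.py w5
```

```text
11.7667 [489.63124505 -43.00783375 392.21533145] [-0.08123556  0.26811048 -0.43613188] [525.10952357  10.76488985 226.34302115] [ 510.77116972 -130.5101856   224.4027465 ]
```

View pics/w5.png

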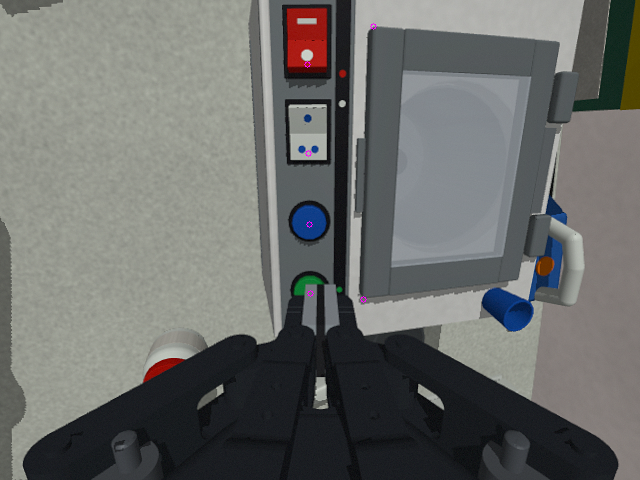

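```bash
python3 - <<'E'
import cv2,numpy as np
def cr(n,x0,y0,x1,y1): return cv2.resize(cv2.imread(f'pics/{n}.png')[y0:y1,x0:x1],(260,280),interpolation=2)
a=np.hstack([cr('w1',225,30,295,110),cr('w3',262,50,346,165),cr('w5',276,0,340,88)])
b=np.hstack([cr('w1',232,122,298,200),cr('w3',268,168,346,262),cr('w5',280,92,336,172)])
cv2.imwrite('pics/m.png',np.vstack([a,b]))
E
```

```text
(no output)
```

View pics/m.png

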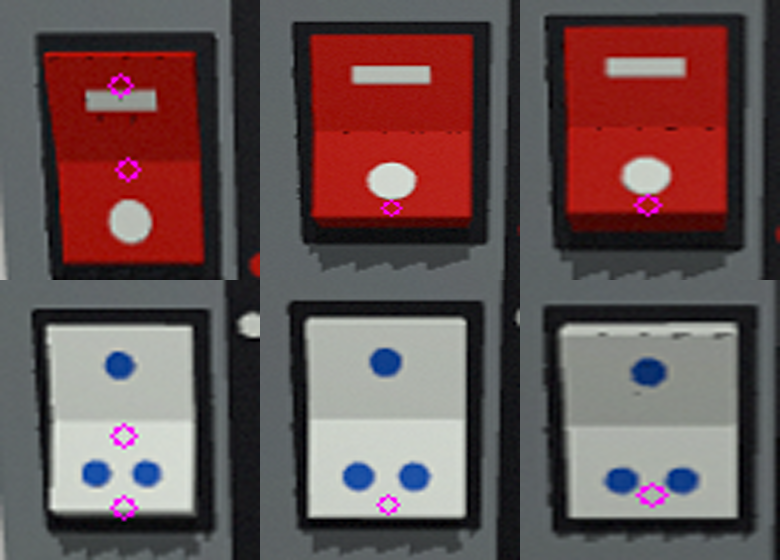

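The montage shows the mains with its left half down and the wash rocker with its right half down. Both have gone over, so I am handing the job in.

```bash
python3 -c "
from rig import robot
print(robot.finish_job())"
```

```text
the job is handed in; nothing more can be done
None
```

The job is handed in: I pushed the lid shut, pressed the mains and wash rockers over, pressed the start key to its stop and let it go, touching nothing else that I know of; the hand-in gave no verdict.

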